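# Snap a cell into the battery tester and start the test

### The job

Take the blue cell from the blue rack and clip it into the battery tester's cradle the right way round, its plus end (white band) at the red terminal, pressing it down until both spring clips have snapped over it and it lies fully home. Then press the tester's green start button. Leave the green cell in the rack and everything else on the bench where it is.

Things in the scene. Friction and masses are not known exactly. Their poses are not given: they have to be found in the camera images.
- blue_cell: The charged cell: a blue cylinder 26 mm in diameter and 65 mm long, about 90 g, lying in one of the rack's two outer bays. Origin at its middle, on its axis; its own x axis runs along the cell towards the plus end, which has a white band 7 mm wide and a small steel nub; the minus end is flat steel. It may be rolled about x.
- blue_cell_plus (a point): The plus end of the blue cell, on its axis, 32.5 mm from its middle.
- blue_cell_minus (a point): The minus end of the blue cell, on its axis, 32.5 mm from its middle.
- green_cell: A spent cell of the same size and make with a green wrapper, in the other outer bay of the rack, pointing the same way. It stays there.
- rack: Blue plastic cell rack fixed to the bench, 72 mm (x) by 126 mm (y), 20 mm high; origin centre of underside. Three bays 40 mm apart along y, the middle one empty. Cells lie along its x, plus end to +x, axes 21.5 mm above the bench, each held by two toothed ribs 6 mm thick, 25 mm either side of the middle; the 44 mm between the ribs is open down to the 3 mm base, so a cell is picked by its middle.
- tester: Battery tester, a light grey box 170 mm (x) by 100 mm (y) with an orange line, fixed to the bench. Origin at the centre of its underside; its top deck is 40 mm above the bench; display and start button on the near half of the deck (-x), cradle on the far half (+x).
- cradle (a point): Where the middle of a fully seated cell lies: 61 mm above the bench, 30 mm beyond the tester's origin along its x. Axes as the tester's: the seated cell lies along x, plus end to +x. End walls, red at +x, black at -x, 40 mm either side, rise 9 mm above this point; before each a weak brass contact leaf, 34 mm from the middle, gives 2.5 mm endways. Between the clips a 45 mm gap, open to 3 mm above the deck, lets fingers hold the cell's middle.
- clip_red (a point): The spring clip at the red end: a pair of polished steel leaves 7 mm wide that lean together over a seated cell, 26 mm from the cradle's middle, tips 17 mm above it; this point is midway between the leaves' beads, 9.5 mm above the seated axis. Pushed down, a cell meets them with its axis 20 mm above the seat; the push for both clips rises to 10 to 17 N at 13 mm, then drops to nothing by 7 mm, where they snap shut and pull the cell down.
- clip_black (a point): The same for the clip at the black end, 26 mm to the other side of the cradle's middle. A cell not past both clips stands proud and tilted or rides on the beads; snapped home it rests on its seat and the clips hold it there.
- start (a joint): The green start button's travel in m: 0 up, 0.005 fully down; it takes about 4 N and springs back.
- start_top (a point): Centre of the top of the green start button, a cap 20 mm in diameter in a black collar, 17 mm above the deck; it is pressed straight down.
- driver: Small screwdriver with a red handle lying on the bench, about 150 mm long. Bystander.
- yellow_tweezers: Yellow tweezers with white ceramic tips, 133 mm long, lying flat. Bystander.
- black_tweezers: Black tweezers with steel tips, 133 mm long, lying flat. Bystander.
- cutters: Flush cutters with red and black handles, about 150 mm long, lying flat. Bystander.
- coil_deck: Small round steel coil deck with a red ring, 27 mm in diameter, 28 mm high. Bystander.
- spool: Orange wire spool, 48 mm in diameter, 28 mm high. Bystander.
- jar: Small jar, 52 mm in diameter, 55 mm high. Bystander.
Things that resemble listed ones, but are neither listed nor needed, are in the scene too. Leave any brown look-alike of the blue_cell alone.

How it is judged:
On the way, in this order (a step that is already met when the one before it is completed fails the run):
1. the blue cell has snapped home in the cradle, plus end at the red terminal (x of blue_cell_plus in the frame of cradle between 0.025 and 0.04 m and x of blue_cell_minus in the frame of cradle between -0.04 and -0.025 m and y of blue_cell_plus in the frame of cradle between -0.003 and 0.003 m and z of blue_cell_plus in the frame of cradle between -0.0025 and 0.0025 m and y of blue_cell_minus in the frame of cradle between -0.003 and 0.003 m and z of blue_cell_minus in the frame of cradle between -0.0025 and 0.0025 m), for 0.2 s.
2. the green start button is pressed (value of joint start above 0.003 m), for 0.05 s.
At the end, for the whole second after the job is handed in: The blue cell lies at rest in the cradle, both ends within 2.5 mm of seated height, 3 mm of the axis sideways and 7.5 mm endways, plus end at the red terminal; the start button has been pressed and is up again; the green cell has stayed in the rack, within 20 mm (all of step 1 and linear speed of blue_cell below 0.02 m/s and value of joint start below 0.002 m and distance of green_cell from where it was at the start of the episode below 0.02 m); the robot touches nothing.
It fails at once if the green cell is moved more than 20 mm (distance of green_cell from where it was at the start of the episode above 0.02 m).
It fails at once if a tool or part lying on the bench is moved more than 30 mm (distance of any of driver, yellow_tweezers, black_tweezers, cutters, coil_deck, spool, jar from where it was at the start of the episode above 0.03 m).
It also fails if it takes over 56 s, if anything falls off the work surface, if the arm or the gripper's body presses on something with over 40 N, if the wrist force passes 120 N, or if a joint passes its speed limit or range.

### The arm

A 6-joint arm with a two-finger parallel gripper is mounted at the origin on the work surface. World frame = base frame: x ahead of the robot, y to its left, z up, the work surface at z = 0. Lengths are in m, angles in rad, forces in N, time in s.
With the tool pointing down it reaches from about 0.275 to 0.775 m from the base axis. Payload 14.6 kg.
Tool frame: the origin (TCP) lies at the very end of the fingers, on their centre line; the grasp point (between the pads) lies 19 mm behind it; z points along the fingers, y is the direction in which the jaws open and shut (so a half turn about z gives the same grasp; the last joint's range is limited). The gripper opens to 85 mm and grips with 20 to 120 N. Pads are 22 mm wide; open, the fingers measure 114 mm over their backs; the gripper's body (76 mm by 85 mm) begins 54 mm behind the grasp point. The pads swing forward as they close: fully open they stand 13 mm farther back than shut.
Start: joints at [-1.423, 0.263, -0.048, 1.259, 0, 1.415], TCP at [0.157, -0.501, 0.231] pointing down, gripper open.
Joint ranges: [-2.65, 2.65], [-0.89, 1.7], [-1.18, 1.37], [-2.13, 2.11], [-1.35, 1.29], [-3.14, 3.14]. Speed limits (rad/s): [1.89, 1.89, 2.57, 2.79, 3.14, 3.14].

### API

Orientations are given as a unit quaternion [x, y, z, w].
In Python, from workcell import read_state, snapshot, close_job gives the robot as it stands.
- The arm moves only by the tool servo_tool, never from a script. Its argument "increments" is a list of rows, each an object with "delta_rot": the turn, a rotation vector about the tool's x, y, z in rad, a list of three; "linear": the shift along the tool's x, y, z in cm, a list of three; "grip": the finger opening in cm, from 0 to 8.54. In form: [{"delta_rot": [wx, wy, wz], "linear": [dx, dy, dz], "grip": grip}, ...]. A call has 1 to 5 rows; each row shifts and turns the pose as measured when the row begins, along the tool's axes as they then stand; what a row does not reach is not made up. A row lasts 1/12 s, in which the tool goes at most 41.7 mm and 7.16 degrees, less where a joint would pass 70% of its speed; a pose out of reach is approached as far as the arm can. A call with a gripper value outside its range is refused whole. The fingers move at their own pace and stop on an object; "grip_force" is the grip in N (left out, the last holds). Time passes only in rows, so rows that do not move let the fingers close. It gives the time, the measured TCP pose, the force and the opening at its end, in the units of the state.
- read_state(): the state, without advancing time (a new reading comes with each control period).
- snapshot(name): name is "scene" or "top"; returns a dict with "image" (384x512x3 uint8, red, green, blue), "fx", "fy", "cx", "cy" (pixels), "R" (3x3) and "t" (3): a world point X has camera coordinates R X + t. Camera axes: x right, y down, z forward; pixel columns grow to the right and rows downward; lengths in m; the calibration is good to about 2 mm. A picture is of the moment at which its call begins. There is no depth.
- close_job(): hands the job in, once; it reports no verdict.
The state is a dict: "time": time; "joint_pos": joint angles; "joint_velocities": joint speeds; "joint_efforts": joint torques, N m; "position": TCP position; "eef_rot": TCP orientation; "wrist_force": force on the tool from outside, world axes, zero at the start; "ft_torque": the same for the moment, N m; "gripper_width": opening from 0.0 (shut) to 1.0 (fully open).
Only numpy, scipy, OpenCV 4.12 (cv2) and the standard library are available. Lean on these libraries where they do the work, as an engineer would, in place of code of your own. Each camera call takes 0.05 s, during which the arm holds its last target. There are 200 camera calls.

## Working session

There is one attempt and no reset: what is moved stays moved. The work goes in short steps, Python scripts to look and compute and a tool call to move; the robot and the scene stay as the last step left them, time stands still between calls to the robot, and variables do not carry over. Pictures are saved under pics/ and viewed, about 8 in all and at most 12, crops included, and the job is handed in when it is done.

Besides the shell and the picture viewer there is one more tool, called after ">>>" as name([rows], argument=value, ...), one row to a line, values as JSON. servo_tool: Moves the arm, as the interface text tells. Its arguments: {"type":"object","properties":{"increments":{"type":"array"},"grip_force":{"type":"number"}},"required":["increments"]}

```bash
mkdir -p pics; ls; cat > h.py <<'E'
import numpy as np, cv2
from workcell import read_state, snapshot, close_job
def ray(s,u,v,z):
    d=s_R(s).T@np.array([(u-s['cx'])/s['fx'],(v-s['cy'])/s['fy'],1.]); c=-s_R(s).T@np.array(s['t'])
    return c+d*(z-c[2])/d[2]
def s_R(s): return np.array(s['R'])
def proj(s,X):
    p=s_R(s)@np.array(X)+np.array(s['t']); return s['fx']*p[0]/p[2]+s['cx'],s['fy']*p[1]/p[2]+s['cy']
def save(im,name,k=1):
    cv2.imwrite('pics/'+name,cv2.resize(np.ascontiguousarray(im[:,:,::-1]),None,fx=k,fy=k,interpolation=cv2.INTER_CUBIC))
E
python3 - <<'E'
from h import *
import pickle
print(read_state())
for n in('top','scene'):
    s=snapshot(n);pickle.dump(s,open(n+'.pkl','wb'));save(s['image'],n+'0.png',1.5)
    print(n,s['fx'],-np.array(s['R']).T@s['t'],np.round(s['R'],2).tolist())
E
```

```text
pics
{'time': 0.0, 'joint_pos': array([-1.42329789e+00,  2.63544771e-01, -4.89241873e-02,  1.25940296e+00,
        1.54582447e-05,  1.41551463e+00]), 'joint_velocities': array([-1.31631935e-04, -2.25689362e-05,  6.57026184e-04, -1.21661466e-04,
        1.17563553e-03, -2.24419236e-04]), 'joint_efforts': array([ 4.27308289e-03, -6.37615657e+01,  3.84561861e+01,  1.39166266e-02,
        7.98024575e-05,  1.03574638e-05]), 'position': array([ 0.15651049, -0.50084751,  0.23081845]), 'eef_rot': array([ 9.88562251e-01,  1.50812422e-01,  9.82194947e-06, -5.37759264e-04]), 'wrist_force': array([ 0.17891847,  0.23711328, -0.36637113]), 'ft_torque': array([-0.05983004, -0.0016597 , -0.00558873]), 'gripper_width': 0.9996441906748602}
top 479.7473622811619 [ 0.49197413 -0.06465421  1.34563854] [[-0.02, -1.0, 0.01], [-1.0, 0.02, -0.04], [0.03, -0.01, -1.0]]
scene 451.43063589808236 [1.10468619 0.57121392 0.90880064] [[-0.75, 0.66, -0.02], [0.49, 0.53, -0.69], [-0.45, -0.53, -0.72]]
```

View pics/top0.png

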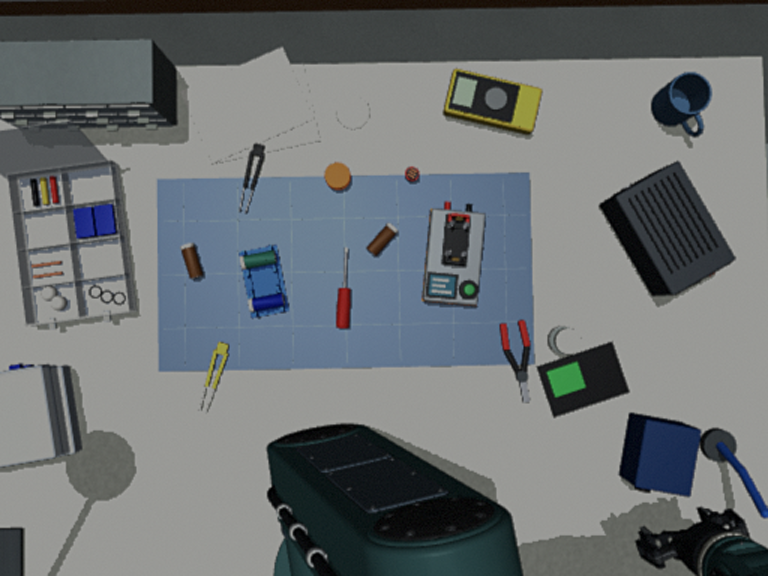

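View pics/scene0.png

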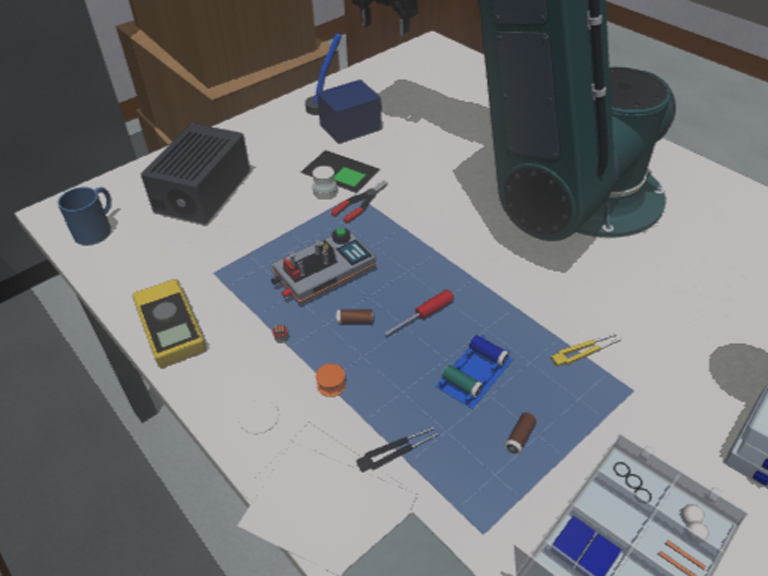

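The top view shows the rack at about (263,280), with the blue cell at (267,303) in its lower bay and its white band at the left end, (250,307). The green cell is at (260,259). The tester is at (455,255), red terminal up, with the start button at (468,289). Both pictures are at 1.5x.

Things that could be taken for the blue cell: the green cell (260,259), brown cells (192,261) and (382,239), and the blue blocks in the tray (95,220). I choose the blue cylinder in the rack at (267,303).

```bash
python3 - <<'E'
from h import *
import pickle
T=pickle.load(open('top.pkl','rb'));S=pickle.load(open('scene.pkl','rb'))
def crop(s,u0,v0,w,h,k): return cv2.resize(s['image'][v0:v0+h,u0:u0+w],None,fx=k,fy=k,interpolation=cv2.INTER_CUBIC)
a=np.hstack([crop(T,150,155,54,65,7)[:300*2][:450],crop(T,275,130,54,80,7)[:450]]) if 0 else None
A=crop(T,152,158,50,60,5);B=crop(T,275,132,55,75,5);C=crop(S,285,215,70,60,5);D=crop(S,175,140,85,65,5)
out=np.zeros((700,790,3),np.uint8)
out=np.zeros((600,790,3),np.uint8)
def put(I,x,y,w,h): out[y:y+h,x:x+w]=cv2.resize(I,(w,h))
put(A,0,0,250,300);put(B,260,0,220,300);put(C,0,302,340,291);put(D,350,302,380,291)
save(out,'crop.png')
def blobs(s,lo,hi,name):
    hsv=cv2.cvtColor(s['image'],cv2.COLOR_RGB2HSV);m=cv2.inRange(hsv,lo,hi)
    n,l,st,c=cv2.connectedComponentsWithStats(m)
    for i in range(1,n):
        if st[i,4]>15: print(name,st[i].tolist(),c[i].round(1))
for n,s in(('T',T),('S',S)):
    blobs(s,(114,190,60),(125,255,255),n+' blue'); blobs(s,(60,120,40),(90,255,255),n+' green'); blobs(s,(50,150,50),(75,255,255),n+' green2')
    blobs(s,(0,150,80),(6,255,255),n+' red')
for p in[(178,202),(173,172)]: print(ray(T,*p,.0215))
E
```

```text
T blue [49, 137, 28, 22, 429] [ 62.2 147. ]
T blue [169, 195, 20, 12, 161] [178.3 201. ]
T green [163, 167, 20, 11, 155] [172.5 172.4]
T green [309, 189, 8, 8, 48] [312.4 192.6]
T green [364, 241, 27, 24, 425] [376.9 252.5]
T green2 [365, 242, 25, 23, 377] [377.1 252.7]
T red [33, 118, 6, 17, 53] [ 35.5 126.4]
T red [299, 143, 14, 5, 31] [305.8 144.3]
T red [224, 192, 9, 26, 183] [228.5 204.9]
T red [346, 214, 7, 17, 59] [349. 222.]
T red [334, 216, 5, 17, 57] [335.9 223.9]
S blue [401, 373, 5, 11, 19] [402.6 378.1]
S green [223, 112, 20, 12, 148] [232.3 117.4]
S green [224, 152, 6, 4, 18] [226.7 153.6]
S green [296, 244, 20, 16, 127] [305.8 251.1]
S red [221, 134, 11, 8, 26] [226.  137.6]
S red [230, 139, 11, 8, 26] [234.9 142.2]
[0.5043961  0.14134091 0.0215    ]
[0.5874659  0.15403571 0.0215    ]
```

View pics/crop.png

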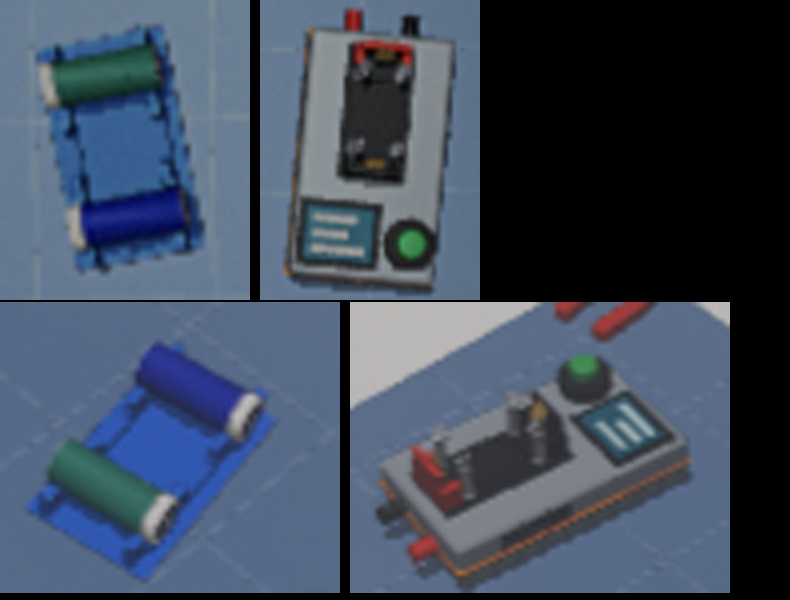

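The crop confirms the blue cell in the rack, with its white band at the +y (left) end. The tester's red wall is at the top (+x), with the four clip leaves visible.

```bash
python3 - <<'E'
from h import *
import pickle
T=pickle.load(open('top.pkl','rb'));S=pickle.load(open('scene.pkl','rb'))
b=ray(T,178.3,201,.0225);g=ray(T,172.5,172.4,.0225)
d=g-b;print('cells',b,g,np.linalg.norm(d))
yaw=np.arctan2(d[1],d[0]);print('rack -y..? dir deg',np.degrees(yaw))
# blue pca in world
hsv=cv2.cvtColor(T['image'],cv2.COLOR_RGB2HSV)
for lo,hi,box in(((114,150,40),(128,255,255),(160,190,35,25)),((60,90,40),(92,255,255),(158,160,30,20))):
    m=cv2.inRange(hsv,lo,hi);x,y,w,h=box;ys,xs=np.nonzero(m[y:y+h,x:x+w])
    P=np.array([ray(T,a+x,c+y,.0225)[:2] for a,c in zip(xs,ys)]);e,V=np.linalg.eigh(np.cov(P.T));v=V[:,1];v*=np.sign(v[1])
    q=(P-P.mean(0))@v;r=(P-P.mean(0))@V[:,0]
    print(P.mean(0),'axis deg',np.degrees(np.arctan2(v[1],v[0])),'len',np.ptp(q),np.ptp(r),len(P))
# tester deck
x,y,w,h=275,132,55,75
I=hsv[y:y+h,x:x+w]
m=((I[...,1]<60)&(I[...,2]>110)).astype(np.uint8)
n,l,st,c=cv2.connectedComponentsWithStats(m);i=1+np.argmax(st[1:,4]);print(st[i])
cn=cv2.findContours((l==i).astype(np.uint8),cv2.RETR_EXTERNAL,cv2.CHAIN_APPROX_NONE)[0][0]
bx=cv2.boxPoints(cv2.minAreaRect(cn))+[x,y];print(bx)
W=np.array([ray(T,*p,.04) for p in bx]);print(W.round(4),np.linalg.norm(np.diff(W,axis=0),axis=1),W.mean(0))
print('start top',ray(T,312.4,192.6,.057), 'red wall',ray(T,305.8,144.3,.07))
m=((I[...,2]<70)).astype(np.uint8)
n,l,st,c=cv2.connectedComponentsWithStats(m)
for i in range(1,n):
    if st[i,4]>20: print('dark',st[i],c[i]+[x,y],ray(T,*(c[i]+[x,y]),.043))
# close view of rotated scene coordinates for triangulated button
print('scene btn',ray(S,226.7,153.6,.057))
E
```

```text
cells [0.50712377 0.14032392 0.0225    ] [0.58631349 0.15526249 0.0225    ] 0.08058642504911116
rack -y..? dir deg 10.68290169909513
[0.50705336 0.14085302] axis deg 98.8818045786302 len 0.0564258130382963 0.023814613958767383 168
[0.58636421 0.15463757] axis deg 99.71885173574825 len 0.05545768458913983 0.02286544092207161 164
[ 10   7  38  53 878]
[[283.19775391 188.92359924]
 [287.97528076 138.759552  ]
 [322.42472076 142.04045105]
 [317.64719391 192.20449829]]
[[ 0.5344 -0.1482  0.04  ]
 [ 0.6714 -0.1641  0.04  ]
 [ 0.6607 -0.2582  0.04  ]
 [ 0.5237 -0.2419  0.04  ]] [0.13790001 0.09467721 0.13794153] [ 0.59756538 -0.20311814  0.04      ]
start top [ 0.5225157  -0.22546418  0.057     ] red wall [ 0.65156722 -0.20916921  0.07      ]
dark [ 20  11  18  35 470] [303.17021277 160.95106383] [ 0.60954701 -0.20403275  0.043     ]
dark [ 9 50 21 17 95] [293.81052632 189.63157895] [ 0.53186435 -0.17682913  0.043     ]
dark [31 55 13 12 87] [311.81609195 192.93103448] [ 0.52197735 -0.2256021   0.043     ]
dark [ 8 68 16  3 21] [290.33333333 201.19047619] [ 0.50063962 -0.16670126  0.043     ]
dark [25 70 18  3 25] [308.56 202.88] [ 0.49511844 -0.21613037  0.043     ]
scene btn [ 0.52012567 -0.22524891  0.057     ]
```

```bash
cat >> h.py <<'E'
from scipy.spatial.transform import Rotation as Ro
def go(x,y,z,yaw,rows=5,st=None,ms=.04,mr=6.8):
    """rows (tool frame, cm/rad) from the measured pose to a pose pointing down with tool x at yaw (deg)"""
    s=read_state();p=np.array(s['position']);R=Ro.from_quat(s['eef_rot'])
    G=Ro.from_euler('z',yaw,degrees=True)*Ro.from_euler('x',180,degrees=True);g=np.array([x,y,z])
    print('from',p.round(4),'yaw',np.degrees(np.arctan2(*R.as_matrix()[[1,0],0])).round(2))
    for i in range(rows):
        e=R.inv().apply(g-p);w=(R.inv()*G).as_rotvec()
        n=np.linalg.norm(e);e=e*min(1,ms/max(n,1e-9));a=np.degrees(np.linalg.norm(w));w=w*min(1,mr/max(a,1e-9))
        e=e.round(4);w=w.round(3);print(w.tolist(),(e*100).round(2).tolist())
        p=p+R.apply(e);R=R*Ro.from_rotvec(w)
E
python3 - <<'E'
from h import *
import pickle
T=pickle.load(open('top.pkl','rb'));S=pickle.load(open('scene.pkl','rb'))
hsv=cv2.cvtColor(T['image'],cv2.COLOR_RGB2HSV);x,y,w,h=275,132,55,75
I=hsv[y:y+h,x:x+w];print(I[20,3],I[60,30],I[66,30],I[20,12],I[64,36])
m=((I[...,1]<70)&(I[...,2]>75)).astype(np.uint8)
n,l,st,c=cv2.connectedComponentsWithStats(m);i=1+np.argmax(st[1:,4]);print(st[i])
cn=cv2.findContours((l==i).astype(np.uint8),cv2.RETR_EXTERNAL,cv2.CHAIN_APPROX_NONE)[0][0]
bx=cv2.boxPoints(cv2.minAreaRect(cn))+[x,y]
W=np.array([ray(T,*p,.04) for p in bx]);print(bx,W.round(4),np.linalg.norm(np.diff(W,axis=0),axis=1),W.mean(0))
# cradle features: brass leaves
br=cv2.inRange(hsv,(15,100,60),(32,255,255));n,l,st,c=cv2.connectedComponentsWithStats(br[y:y+h,x:x+w])
for i in range(1,n):
    if st[i,4]>2: print('brass',st[i],c[i]+[x,y],ray(T,*(c[i]+[x,y]),.061))
go(.5065,.144,.2,99.7,20)
E
```

```text
[107  78 147] [ 98  19 106] [104  19 148] [ 99  15 121] [ 68 137  65]
[   0    6   49   65 1239]
[[273.28755188 199.4077301 ]
 [278.7828331  137.12789202]
 [323.34764099 141.06008148]
 [317.85235977 203.33992004]] [[ 0.5064 -0.1206  0.04  ]
 [ 0.6763 -0.1391  0.04  ]
 [ 0.6634 -0.2608  0.04  ]
 [ 0.4934 -0.2418  0.04  ]] [0.17094713 0.12240178 0.17101741] [ 0.584866   -0.19057161  0.04      ]
brass [29 12  4  3  9] [305.44444444 145.33333333] [ 0.64992084 -0.20916891  0.061     ]
brass [26 40  5  2 10] [303.  172.5] [ 0.57685432 -0.20095515  0.061     ]
from [ 0.1565 -0.5009  0.2309] yaw 17.35
[-0.0, -0.0, -0.119] [2.87, -2.78, 0.17]
[-0.0, -0.0, -0.119] [3.18, -2.42, 0.17]
[-0.0, -0.0, -0.119] [3.44, -2.03, 0.17]
[-0.0, -0.0, -0.119] [3.66, -1.61, 0.17]
[-0.0, -0.0, -0.119] [3.82, -1.16, 0.17]
[-0.0, -0.0, -0.119] [3.93, -0.7, 0.17]
[-0.0, -0.0, -0.119] [3.99, -0.23, 0.17]
[-0.0, -0.0, -0.119] [3.99, 0.25, 0.17]
[-0.0, -0.0, -0.119] [3.93, 0.72, 0.17]
[-0.0, -0.0, -0.119] [3.82, 1.18, 0.17]
[-0.0, -0.0, -0.119] [3.65, 1.63, 0.17]
[-0.0, -0.001, -0.119] [3.43, 2.05, 0.17]
[-0.0, 0.0, -0.009] [3.16, 2.44, 0.17]
[-0.0, 0.0, -0.0] [3.14, 2.47, 0.17]
[-0.0, 0.0, -0.0] [3.14, 2.47, 0.17]
[-0.0, 0.0, -0.0] [3.14, 2.47, 0.17]
[-0.0, 0.0, -0.0] [3.14, 2.47, 0.17]
[-0.0, 0.0, -0.0] [3.15, 2.47, 0.17]
[-0.0, 0.0, -0.0] [1.14, 0.89, 0.06]
[-0.0, 0.0, -0.0] [-0.0, 0.0, 0.0]
```

>>> servo_tool([
  {"delta_rot": [0,0,-0.119],"linear": [2.87,-2.78,0.17],"grip": 5.5},
  {"delta_rot": [0,0,-0.119],"linear": [3.18,-2.42,0.17],"grip": 5.5},
  {"delta_rot": [0,0,-0.119],"linear": [3.44,-2.03,0.17],"grip": 5.5},
  {"delta_rot": [0,0,-0.119],"linear": [3.66,-1.61,0.17],"grip": 5.5},
  {"delta_rot": [0,0,-0.119],"linear": [3.82,-1.16,0.17],"grip": 5.5},
])

```text
time: 0.52
position: [0.2507, -0.3241, 0.2193]
eef_rot: [0.898, 0.439, -0.0, -0.002]
wrist_force: [-0.4, -0.4, 0.3]
gripper_width: 0.645
```

>>> servo_tool([
  {"delta_rot": [0,0,-0.119],"linear": [3.93,-0.7,0.17],"grip": 5.5},
  {"delta_rot": [0,0,-0.119],"linear": [3.99,-0.23,0.17],"grip": 5.5},
  {"delta_rot": [0,0,-0.119],"linear": [3.99,0.25,0.17],"grip": 5.5},
  {"delta_rot": [0,0,-0.119],"linear": [3.93,0.72,0.17],"grip": 5.5},
  {"delta_rot": [0,0,-0.119],"linear": [3.82,1.18,0.17],"grip": 5.5},
])

```text
time: 0.93
position: [0.3422, -0.1378, 0.2104]
eef_rot: [0.721, 0.693, 0.001, -0.002]
wrist_force: [1.2, -1.1, -0.8]
gripper_width: 0.643
```

```bash
python3 -c "
from h import *
go(.5065,.144,.12,99.7,15)"
```

```text
from [ 0.3422 -0.1378  0.2104] yaw 87.68
[-0.001, -0.002, -0.119] [3.4, 1.81, 1.08]
[-0.0, -0.001, -0.091] [3.17, 2.2, 1.07]
[-0.0, -0.0, 0.0] [2.96, 2.47, 1.07]
[-0.0, -0.0, 0.0] [2.95, 2.48, 1.07]
[-0.0, -0.0, 0.0] [2.96, 2.47, 1.07]
[-0.0, -0.0, 0.0] [2.95, 2.48, 1.07]
[-0.0, -0.0, 0.0] [2.96, 2.47, 1.07]
[-0.0, -0.0, 0.0] [2.95, 2.48, 1.07]
[-0.0, -0.0, 0.0] [1.37, 1.14, 0.49]
[-0.0, -0.0, 0.0] [-0.0, -0.0, -0.0]
[-0.0, -0.0, 0.0] [-0.0, -0.0, -0.0]
[-0.0, -0.0, 0.0] [-0.0, -0.0, -0.0]
[-0.0, -0.0, 0.0] [-0.0, -0.0, -0.0]
[-0.0, -0.0, 0.0] [-0.0, -0.0, -0.0]
[-0.0, -0.0, 0.0] [-0.0, -0.0, -0.0]
```

>>> servo_tool([
  {"delta_rot": [0,0,-0.119],"linear": [3.4,1.8,1.08],"grip": 5.5},
  {"delta_rot": [0,0,-0.09],"linear": [3.17,2.2,1.07],"grip": 5.5},
  {"delta_rot": [0,0,0],"linear": [2.96,2.47,1.07],"grip": 5.5},
  {"delta_rot": [0,0,0],"linear": [2.96,2.47,1.07],"grip": 5.5},
  {"delta_rot": [0,0,0],"linear": [2.96,2.47,1.07],"grip": 5.5},
])

```text
time: 1.35
position: [0.4391, 0.0392, 0.1573]
eef_rot: [0.637, 0.771, 0.001, 0.001]
wrist_force: [0.8, -1.3, -0.1]
gripper_width: 0.643
```

>>> servo_tool([
  {"delta_rot": [0,0,0],"linear": [2.96,2.47,1.07],"grip": 5.5},
  {"delta_rot": [0,0,0],"linear": [2.96,2.47,1.07],"grip": 5.5},
  {"delta_rot": [0,0,0],"linear": [2.4,2.0,0.8],"grip": 5.5},
  {"delta_rot": [0,0,0],"linear": [0,0,0],"grip": 5.5},
])

```text
time: 1.68
position: [0.4935, 0.1443, 0.1241]
eef_rot: [0.635, 0.773, 0.001, -0.0]
wrist_force: [-2.3, -0.6, 0.2]
gripper_width: 0.642
```

```bash
python3 -c "
from h import *
go(.5065,.144,.05,99.7,5)
print(read_state()['joint_pos'])
s=snapshot('scene');u,v=map(int,proj(s,[.5065,.144,.03]));A=s['image'][v-60:v+40,u-60:u+60]
t=snapshot('top');u,v=map(int,proj(t,[.5065,.144,.03]));B=t['image'][v-50:v+50,u-40:u+40]
save(np.hstack([A,B]),'pre.png',4)"
```

```text
from [0.4935 0.1443 0.1241] yaw 101.16
[0.001, -0.002, 0.026] [-0.16, 0.67, 3.94]
[0.0, 0.0, -0.0] [-0.11, 0.59, 3.47]
[0.0, 0.0, -0.0] [-0.0, 0.0, 0.0]
[0.0, 0.0, -0.0] [-0.0, 0.0, 0.0]
[0.0, 0.0, -0.0] [-0.0, 0.0, 0.0]
[ 0.12488512  0.30172771 -0.29532813  0.97235522  0.00177677  1.50086158]
```

View pics/pre.png

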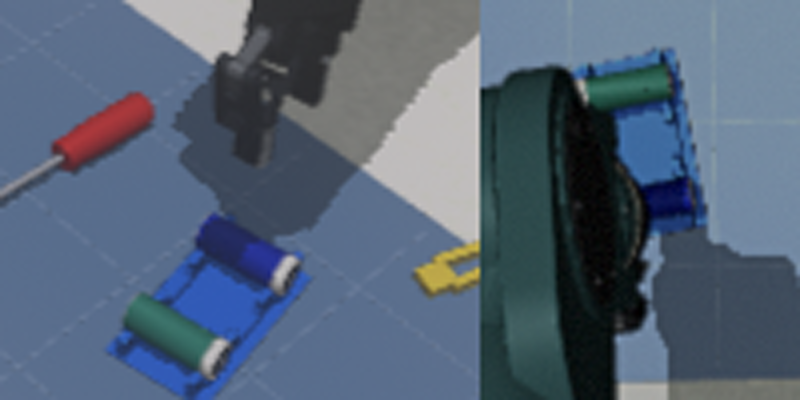

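The left (scene) half shows the open gripper above and behind the blue cell at (245,250), clear of the rack. In the right (top) half the arm covers the cell's plus end. I'm correcting xy and descending.

>>> servo_tool([
  {"delta_rot": [0,0,0.026],"linear": [-0.25,1.25,2.0],"grip": 5.5},
  {"delta_rot": [0,0,0],"linear": [0,0,2.5],"grip": 5.5},
  {"delta_rot": [0,0,0],"linear": [0,0,2.0],"grip": 5.5},
  {"delta_rot": [0,0,0],"linear": [0,0,0],"grip": 5.5},
])

```text
time: 2.12
position: [0.5049, 0.1381, 0.0603]
eef_rot: [0.647, 0.763, 0.001, 0.001]
wrist_force: [-0.6, -0.6, -0.6]
gripper_width: 0.646
```

```bash
python3 -c "
from h import *
go(.5065,.144,.006,99.7,4,ms=.02)"
```

```text
from [0.5049 0.1381 0.0603] yaw 99.41
[0.004, 0.0, -0.005] [0.2, 0.09, 1.99]
[-0.0, 0.0, -0.0] [0.21, 0.09, 1.99]
[-0.0, 0.0, -0.0] [0.15, 0.07, 1.45]
[-0.0, 0.0, -0.0] [-0.0, 0.0, 0.0]
```

>>> servo_tool([
  {"delta_rot": [0.004,0,-0.005],"linear": [0.6,0.2,1.5],"grip": 5.5},
  {"delta_rot": [0,0,0],"linear": [0.05,0.02,1.5],"grip": 5.5},
  {"delta_rot": [0,0,0],"linear": [0,0,1.2],"grip": 5.5},
  {"delta_rot": [0,0,0],"linear": [0,0,0.9],"grip": 5.5},
  {"delta_rot": [0,0,0],"linear": [0,0,0],"grip": 5.5},
])

```text
time: 2.53
position: [0.5061, 0.1403, 0.0127]
eef_rot: [0.647, 0.763, 0.0, 0.001]
wrist_force: [-1.1, 0.0, -0.8]
gripper_width: 0.642
```

```bash
python3 -c "
from h import *
go(.5065,.144,.006,99.7,2,ms=.02)
s=snapshot('scene');u,v=map(int,proj(s,[.5065,.144,.03]));A=s['image'][v-50:v+50,u-60:u+60]
save(A,'pre2.png',5)"
```

```text
from [0.5061 0.1403 0.0127] yaw 99.38
[0.002, 0.001, -0.006] [0.36, 0.1, 0.67]
[-0.0, -0.0, 0.0] [-0.0, -0.0, -0.0]
```

View pics/pre2.png

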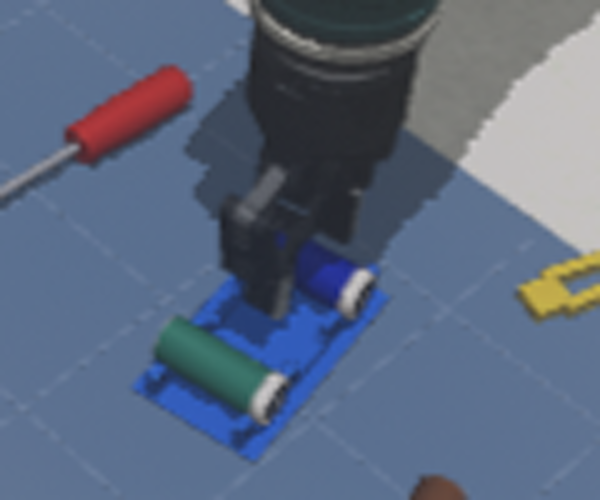

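The scene crop shows the near finger at (265,290) in the empty middle bay and the other beyond the blue cell. The white band at (357,293) is free and the green cell is clear. I'm finishing the descent and closing.

>>> servo_tool([
  {"delta_rot": [0,0,-0.005],"linear": [0.45,0.1,0.45],"grip": 5.5},
  {"delta_rot": [0,0,0],"linear": [0,0,0.3],"grip": 5.0},
  {"delta_rot": [0,0,0],"linear": [0,0,0],"grip": 3.0},
  {"delta_rot": [0,0,0],"linear": [0,0,0],"grip": 2.0},
  {"delta_rot": [0,0,0],"linear": [0,0,0],"grip": 1.5},
], grip_force=50)

```text
time: 3.0
position: [0.5057, 0.1445, 0.0084]
eef_rot: [0.645, 0.764, 0.0, 0.001]
wrist_force: [-2.2, -0.7, 3.5]
gripper_width: 0.288
```

>>> servo_tool([
  {"delta_rot": [0,0,0],"linear": [0,0,0],"grip": 1.5},
  {"delta_rot": [0,0,0],"linear": [0,0,0],"grip": 1.5},
  {"delta_rot": [0,0,0],"linear": [0,0,0],"grip": 1.5},
])

```text
time: 3.25
position: [0.5055, 0.1445, 0.0091]
eef_rot: [0.645, 0.764, 0.0, 0.001]
wrist_force: [0.3, -0.9, -1.2]
gripper_width: 0.286
```

>>> servo_tool([
  {"delta_rot": [0,0,0],"linear": [0,0,-1.0],"grip": 1.5},
  {"delta_rot": [0,0,0],"linear": [0,0,-2.5],"grip": 1.5},
  {"delta_rot": [0,0,0],"linear": [0,0,-4],"grip": 1.5},
  {"delta_rot": [0,0,0],"linear": [0,0,-4],"grip": 1.5},
  {"delta_rot": [0,0,0],"linear": [0,0,-4],"grip": 1.5},
], grip_force=70)

```text
time: 3.67
position: [0.5011, 0.1443, 0.1627]
eef_rot: [0.645, 0.764, -0.005, -0.003]
wrist_force: [2.3, -0.8, -1.4]
gripper_width: 0.28
```

```bash
python3 -c "
from h import *
go(.6137,-.205,.16,-6.5,20,mr=7.0)
s=snapshot('scene');p=read_state()['position'];print(read_state()['gripper_width']);u,v=map(int,proj(s,p));A=s['image'][max(0,v-40):v+60,u-60:u+60]
save(A,'lift.png',5)"
```

```text
from [0.5011 0.1443 0.1627] yaw 99.68
[-0.0, 0.001, 0.122] [-3.96, 0.57, 0.03]
[-0.0, 0.001, 0.122] [-3.86, 1.05, 0.02]
[-0.001, 0.001, 0.122] [-3.7, 1.51, 0.02]
[-0.001, 0.001, 0.122] [-3.49, 1.95, 0.02]
[-0.0, 0.001, 0.122] [-3.23, 2.36, 0.01]
[-0.001, 0.001, 0.122] [-2.92, 2.73, 0.01]
[-0.001, 0.001, 0.122] [-2.57, 3.07, 0.01]
[-0.001, 0.001, 0.122] [-2.17, 3.36, 0.02]
[-0.0, 0.0, 0.122] [-1.75, 3.6, 0.02]
[-0.001, 0.001, 0.122] [-0.23, 0.66, -0.0]
[-0.0, 0.0, 0.122] [0.0, 0.0, -0.0]
[-0.001, 0.001, 0.122] [0.0, 0.0, -0.0]
[-0.0, 0.0, 0.122] [0.0, 0.0, -0.0]
[-0.001, 0.001, 0.122] [0.0, 0.0, -0.0]
[-0.0, 0.0, 0.122] [0.0, 0.0, -0.0]
[-0.001, 0.0, 0.023] [0.0, 0.0, -0.0]
[0.0, 0.0, 0.0] [0.0, 0.0, -0.0]
[0.0, 0.0, 0.0] [0.0, 0.0, -0.0]
[0.0, 0.0, 0.0] [0.0, 0.0, -0.0]
[0.0, 0.0, 0.0] [0.0, 0.0, -0.0]
0.2748515944064103
```

View pics/lift.png

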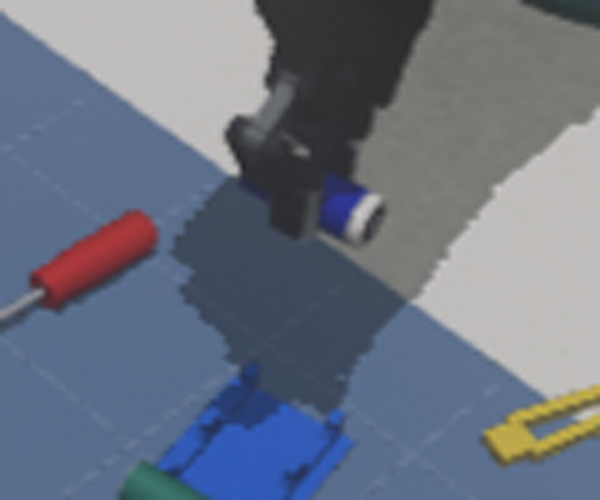

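The blue cell is held level by its middle with its white band at (370,215), and its rack bay is empty. I'm carrying it to the tester.

```bash
python3 -c "
from h import *
go(.6137,-.205,.16,-6.5,17,ms=.025,mr=7.0)"
```

```text
from [0.5039 0.1448 0.1702] yaw 99.69
[-0.0, 0.0, 0.122] [-2.48, 0.34, 0.07]
[0.0, 0.0, 0.122] [-2.42, 0.64, 0.07]
[0.0, 0.0, 0.122] [-2.32, 0.92, 0.07]
[0.0, 0.0, 0.122] [-2.19, 1.2, 0.07]
[0.0, 0.0, 0.122] [-2.03, 1.46, 0.07]
[0.0, 0.0, 0.122] [-1.84, 1.69, 0.07]
[0.0, 0.0, 0.122] [-1.62, 1.91, 0.07]
[0.0, 0.0, 0.122] [-1.37, 2.09, 0.07]
[0.0, 0.0, 0.122] [-1.11, 2.24, 0.07]
[0.0, 0.0, 0.122] [-0.83, 2.36, 0.08]
[0.0, 0.0, 0.122] [-0.53, 2.44, 0.07]
[0.0, 0.0, 0.122] [-0.23, 2.49, 0.08]
[0.0, 0.001, 0.122] [0.07, 2.5, 0.07]
[0.001, 0.0, 0.122] [0.37, 2.47, 0.08]
[0.0, 0.001, 0.122] [0.45, 1.6, 0.05]
[0.0, -0.0, 0.023] [-0.0, -0.0, -0.0]
[0.0, -0.0, 0.0] [-0.0, -0.0, -0.0]
```

>>> servo_tool([
  {"delta_rot": [0,0,0.122],"linear": [-2.48,0.34,0],"grip": 1.5},
  {"delta_rot": [0,0,0.122],"linear": [-2.42,0.64,0],"grip": 1.5},
  {"delta_rot": [0,0,0.122],"linear": [-2.32,0.92,0],"grip": 1.5},
  {"delta_rot": [0,0,0.122],"linear": [-2.19,1.2,0],"grip": 1.5},
  {"delta_rot": [0,0,0.122],"linear": [-2.03,1.46,0],"grip": 1.5},
])

```text
time: 4.13
position: [0.5445, 0.0253, 0.177]
eef_rot: [0.847, 0.531, 0.004, 0.003]
wrist_force: [1.2, 0.6, -1.4]
gripper_width: 0.277
```

>>> servo_tool([
  {"delta_rot": [0,0,0.122],"linear": [-1.84,1.69,0],"grip": 1.5},
  {"delta_rot": [0,0,0.122],"linear": [-1.62,1.91,0],"grip": 1.5},
  {"delta_rot": [0,0,0.122],"linear": [-1.37,2.09,0],"grip": 1.5},
  {"delta_rot": [0,0,0.122],"linear": [-1.11,2.24,0],"grip": 1.5},
  {"delta_rot": [0,0,0.122],"linear": [-0.83,2.36,0],"grip": 1.5},
])

```text
time: 4.55
position: [0.5821, -0.1011, 0.1778]
eef_rot: [0.97, 0.245, 0.006, 0.002]
wrist_force: [0.6, 0.6, -1.5]
gripper_width: 0.278
```

>>> servo_tool([
  {"delta_rot": [0,0,0.122],"linear": [-0.53,2.44,0],"grip": 1.5},
  {"delta_rot": [0,0,0.122],"linear": [-0.23,2.49,0],"grip": 1.5},
  {"delta_rot": [0,0,0.122],"linear": [0.07,2.5,0],"grip": 1.5},
  {"delta_rot": [0,0,0.122],"linear": [0.37,2.47,0],"grip": 1.5},
  {"delta_rot": [0,0,0],"linear": [0,0,0],"grip": 1.5},
])

```text
time: 4.97
position: [0.6115, -0.2068, 0.1774]
eef_rot: [1.0, -0.008, 0.007, 0.001]
wrist_force: [-0.6, -1.0, -1.4]
gripper_width: 0.276
```

```bash
python3 -c "
from h import *
go(.6137,-.205,.125,-6.5,6,ms=.025,mr=7.0)
print(read_state()['gripper_width'],read_state()['joint_pos'])"
```

```text
from [ 0.6115 -0.2068  0.1774] yaw -0.9
[0.0, -0.015, 0.098] [0.07, -0.09, 2.5]
[0.0, 0.0, -0.0] [0.09, -0.1, 2.5]
[0.0, 0.0, -0.0] [0.01, -0.01, 0.24]
[0.0, 0.0, -0.0] [0.0, 0.0, -0.0]
[0.0, 0.0, -0.0] [0.0, 0.0, -0.0]
[0.0, 0.0, -0.0] [0.0, 0.0, -0.0]
0.2762444642738383 [-0.4545147   0.47997079  0.1460707   1.22327509  0.00512587  2.70290072]
```

>>> servo_tool([
  {"delta_rot": [0,-0.015,0.098],"linear": [0.07,-0.09,2.5],"grip": 1.5},
  {"delta_rot": [0,0,0],"linear": [0.1,-0.1,2.5],"grip": 1.5},
  {"delta_rot": [0,0,0],"linear": [0,0,2.0],"grip": 1.5},
  {"delta_rot": [0,0,0],"linear": [0,0,0.5],"grip": 1.5},
  {"delta_rot": [0,0,0],"linear": [0,0,0],"grip": 1.5},
])

```text
time: 5.38
position: [0.615, -0.2067, 0.1001]
eef_rot: [0.998, -0.059, 0.001, 0.001]
wrist_force: [-0.3, 0.0, -0.0]
gripper_width: 0.279
```

```bash
python3 -c "
from h import *
import pickle
go(.6137,-.205,.09,-6.5,2,ms=.025,mr=7.0)
s=snapshot('scene');t=snapshot('top');pickle.dump((s,t),open('hov.pkl','wb'))
u,v=map(int,proj(s,[.6137,-.205,.08]));A=s['image'][v-45:v+40,u-45:u+40]
a,b=map(int,proj(t,[.6137,-.205,.08]));B=t['image'][b-40:b+45,a-40:a+35]
print(u,v,a,b)
save(np.hstack([A,B]),'hov.png',5)"
```

```text
from [ 0.615  -0.2067  0.1001] yaw -6.72
[0.001, -0.002, -0.004] [-0.15, -0.16, 1.01]
[0.0, -0.0, 0.0] [0.0, 0.0, 0.0]
204 166 304 158
```

View pics/hov.png

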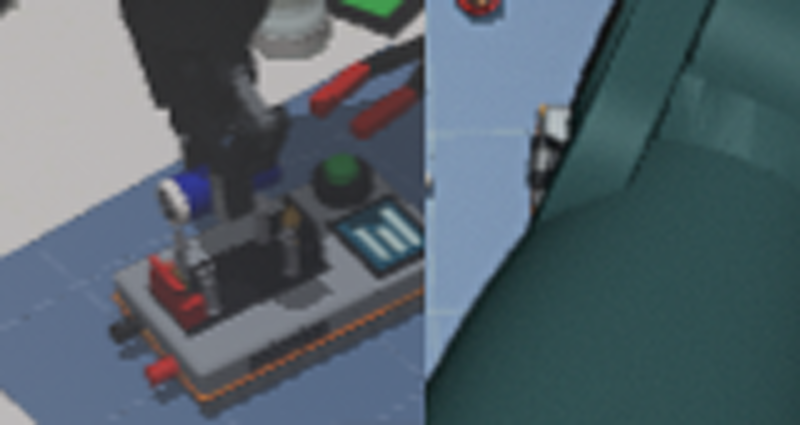

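The scene half shows the cell above the cradle with its plus end at (175,197), over the red clip and red wall at (178,290). The top half is hidden by the arm. I'm checking the fit with overlaid predictions.

```bash
python3 -c "
from h import *
import pickle
s,t=pickle.load(open('hov.pkl','rb'));s0=pickle.load(open('scene.pkl','rb'))
k=9
def ov(im,pts,u0,v0,w,h):
    A=cv2.resize(im[v0:v0+h,u0:u0+w],None,fx=k,fy=k,interpolation=cv2.INTER_CUBIC)
    for X,c in pts:
        u,v=proj(s,X);cv2.drawMarker(A,(int((u-u0+.5)*k),int((v-v0+.5)*k)),c,cv2.MARKER_CROSS,9,1)
    return A
def fr(o,yaw):
    c,n=np.cos(np.radians(yaw)),np.sin(np.radians(yaw))
    return lambda x,y,z:[o[0]+c*x-n*y,o[1]+n*x+c*y,o[2]+z]
C=fr([.6137,-.205,.061],-6.5);H=fr([.615,-.2067,.1126],-6.7)
g=(0,255,0);m=(255,0,255)
red=[(C(.04,y,.009),g) for y in(-.013,0,.013)]+[(C(x,y,.017),g) for x in(.026,-.026) for y in(-.010,.010)]+[(C(-.04,0,.009),g)]+[(C(a,b,-.021),(255,255,0)) for a,b in((.055,.05),(.055,-.05),(-.115,-.05),(-.115,.05))]
cell=[(H(.0325,0,0),m),(H(.0325,0,.013),m),(H(.0325,0,-.013),m),(H(-.0325,0,0),m),(H(.0325,.013,0),m),(H(.0325,-.013,0),m)]
a=ov(s0['image'],red,178,148,44,64);b=ov(s['image'],cell,178,140,44,64)
save(np.hstack([a,b]),'ov.png')"
```

```text
(no output)
```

View pics/ov.png

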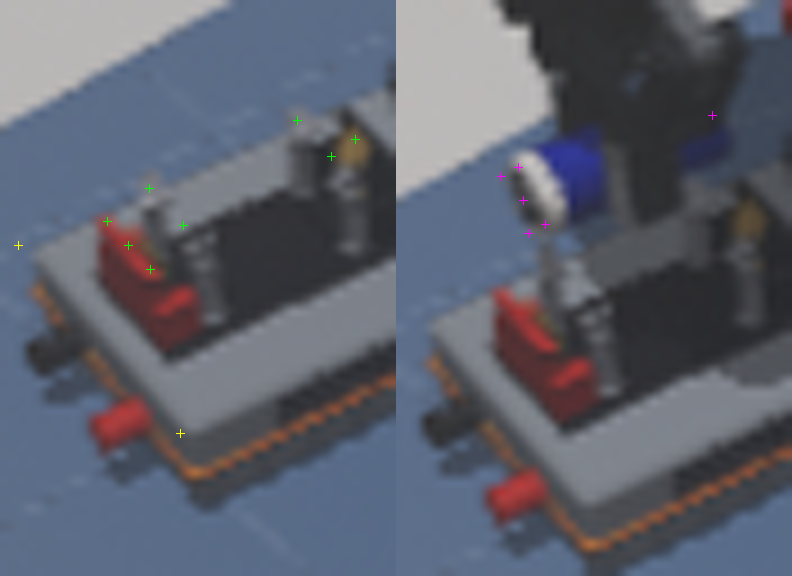

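The overlay agrees with the plan to about 2 to 3 mm. The cell sits a little high in the grip, and the cradle is slightly towards -x and +y of where the tool is now. I'm correcting that and going down slowly, watching the forces.

>>> servo_tool([
  {"delta_rot": [0,0,-0.004],"linear": [-0.3,-0.25,0.6],"grip": 1.5},
  {"delta_rot": [0,0,0],"linear": [0,0,0.6],"grip": 1.5},
  {"delta_rot": [0,0,0],"linear": [0,0,0],"grip": 1.5},
], grip_force=110)

```text
time: 5.73
position: [0.6141, -0.2042, 0.092]
eef_rot: [0.998, -0.056, 0.004, 0.002]
wrist_force: [-0.4, -0.1, -1.5]
gripper_width: 0.27
```

```bash
python3 -c "
from h import *
go(.6125,-.2042,.07,-6.5,2,ms=.01)
print(read_state()['wrist_force'],read_state()['ft_torque'])"
```

```text
from [ 0.6141 -0.2042  0.092 ] yaw -6.4
[0.003, -0.008, 0.002] [-0.08, 0.01, 1.0]
[0.0, -0.0, -0.0] [-0.07, 0.01, 1.0]
[-0.35864126 -0.14278817 -1.52065641] [0.02470699 0.0107727  0.00923232]
```

>>> servo_tool([
  {"delta_rot": [0.003,-0.008,0.002],"linear": [-0.15,0,0.6],"grip": 1.5},
  {"delta_rot": [0,0,0],"linear": [0,0,0.6],"grip": 1.5},
  {"delta_rot": [0,0,0],"linear": [0,0,0.4],"grip": 1.5},
  {"delta_rot": [0,0,0],"linear": [0,0,0],"grip": 1.5},
])

```text
time: 6.07
position: [0.613, -0.204, 0.0755]
eef_rot: [0.998, -0.057, 0.001, 0.0]
wrist_force: [-0.8, -0.4, -1.2]
gripper_width: 0.263
```

```bash
python3 -c "
from h import *
go(.6125,-.2042,.06,-6.5,2,ms=.01)
print(read_state()['wrist_force'],read_state()['ft_torque'])"
```

```text
from [ 0.613  -0.204   0.0755] yaw -6.5
[0.001, -0.001, -0.0] [-0.03, 0.01, 1.0]
[-0.0, -0.0, -0.0] [-0.01, 0.01, 0.55]
[-0.76371341 -0.42278395 -1.1889902 ] [-0.01358261  0.0244074  -0.02611318]
```

```bash
python3 -c "
from h import *
s=snapshot('scene')
save(s['image'][143:208,175:240],'near.png',9)"
```

```text
(no output)
```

View pics/near.png

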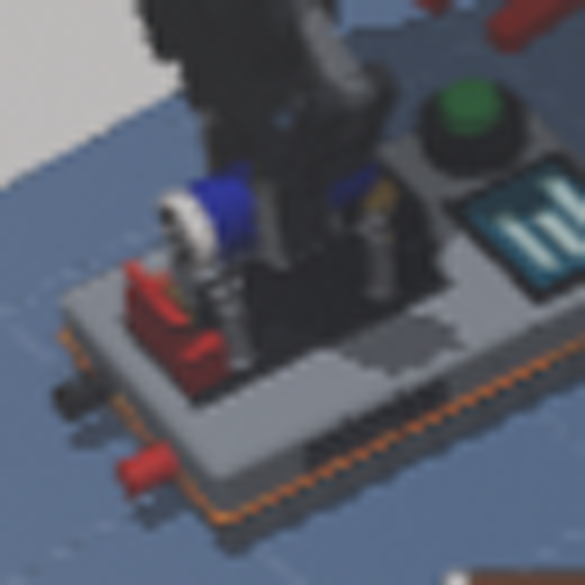

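The near view shows the end face at about (178,222), above the red clip tips at (182,245) and (232,285). The cell seems to need a shift towards +y. I'll put numbers on it from the band outline, using the same check on the cell when it was in the rack as a reference.

```bash
cat > band.py <<'E'
from h import *
import pickle
def fr(o,yaw):
    c,n=np.cos(np.radians(yaw)),np.sin(np.radians(yaw))
    return lambda x,y,z:[o[0]+c*x-n*y,o[1]+n*x+c*y,o[2]+z]
def face(s,H,x=.0325):
    P=np.array([proj(s,H(x,.013*np.cos(a),.013*np.sin(a))) for a in np.arange(0,6.28,.1)]);return P
def white(s,c,r=12,th=95):
    u0,v0=int(c[0])-r,int(c[1])-r;I=s['image'][v0:v0+2*r,u0:u0+2*r];h=cv2.cvtColor(I,cv2.COLOR_RGB2HSV)
    m=((h[...,1]<60)&(h[...,2]>th)).astype(np.uint8);n,l,st,cc=cv2.connectedComponentsWithStats(m)
    d=[np.hypot(*(cc[i]+[u0,v0]-c))-.3*st[i,4]**.5 if st[i,4]>5 else 99 for i in range(1,n)];i=1+int(np.argmin(d))
    return st[i]+[u0,v0,0,0,0],cc[i]+[u0,v0]
E
python3 - <<'E'
from band import *
s0=pickle.load(open('scene.pkl','rb'));s1=pickle.load(open('hov.pkl','rb'))[0];s2=snapshot('scene')
for nm,s,H in(('rack',s0,fr([.5062,.1440,.0215],99.7)),('hov',s1,fr([.615,-.2067,.1126],-6.7)),('near',s2,fr([.613,-.204,.088],-6.5))):
    P=face(s,H,.0325);Q=face(s,H,.0255);B=np.vstack([P,Q]);c=B.mean(0)
    print(nm,'pred band centre',c.round(1),'bbox',B.min(0).round(1),B.max(0).round(1),'meas',*white(s,c))
print(read_state()['gripper_width'])
s=s2;h=s['image'][155:178,188:206]
print(cv2.cvtColor(h,cv2.COLOR_RGB2HSV)[...,2])
print(cv2.cvtColor(h,cv2.COLOR_RGB2HSV)[...,1])
E
```

```text
rack pred band centre [334.6 238.6] bbox [330.6 233.3] [338.6 243.9] meas [332 234   7  10  34] [334.32352941 237.91176471]
hov pred band centre [192.8 161.3] bbox [189.2 156.2] [196.5 166.3] meas [190 157   7   8  29] [193.27586207 160.17241379]
near pred band centre [195.1 168.3] bbox [191.5 163.3] [198.7 173.3] meas [192 164   8  10  37] [195.75675676 168.02702703]
0.2635440394524297
[[182 173 152 137 137 136 136 130 103  76  75  50  50  51  52  51  51  57]
 [151 134 138 138 137 133 129 141 129 100  65  50  49  50  51  51  51  66]
 [137 137 138 137 137 138 137 138 131  91  53  49  48  49  50  51  51  55]
 [137 137 137 138 137 137 137 137 127  94  55  49  49  50  48  50  50  51]
 [138 137 138 137 138 138 136 137 132 107  57  49  49  49  50  49  51  51]
 [138 137 137 138 137 137 137 137 137 120  62  50  51  56  56  50  51  50]
 [137 137 138 137 137 137 137 137 137 121  71  61  72  87  80  53  51  50]
 [137 138 138 137 137 138 137 136 136 125 102 107  98  97  84  55  52  51]
 [137 137 137 137 138 138 136 131 131 135 139 142 146 135  92  66  67  57]
 [137 138 138 137 137 143 155 157 1
[... 2041 characters left out ...]
145 142 133  81  15  17]
 [ 83  76  78  86  81  47  14   3   7   6  11 114 129 115  99  60  15  16]
 [ 86  86  84  75  54  44   9  13   5   5  10  75 102  79  65  42  17  16]
 [ 78  55  37  40  23  20  10  13   3   4  13  57  62  39  22  24  17  19]
 [ 36 117  91  13  13  15  16  14   9   3  16  29  22  21  20  21  24  19]
 [ 18 135 143  95  90  82  14  16  13  17  23  22  21  20  21  21  21  21]
 [ 14  86 151 164 160 129  57  13  19  20  16  17  19  16  21  21  21  21]
 [ 13 122 132 156 160 126  82   7  15  19  15  14  15  19  16  21  26  21]
 [ 15 109 106 136 161 158 115  54  14  19  16  16  19  17  20  21  21  26]
 [ 15  91 103 106 145 165 158  97  36  20  22  19  17  18  22  26  21  21]]
```

```bash
python3 - <<'E'
from band import *
T=pickle.load(open('top.pkl','rb'));S=pickle.load(open('scene.pkl','rb'))
def deck(s,box,k):
    x,y,w,h=box;I=cv2.cvtColor(s['image'],cv2.COLOR_RGB2HSV)[y:y+h,x:x+w];print(k,I[k[1]-y,k[0]-x])
    m=((I[...,1]<45)&(I[...,2]>98)).astype(np.uint8)
    n,l,st,c=cv2.connectedComponentsWithStats(m);i=1+np.argmax(st[1:,4]);print(st[i])
    ys,xs=np.nonzero(l==i);P=np.array([ray(s,a+x,b+y,.04)[:2] for a,b in zip(xs,ys)])
    R=Ro.from_euler('z',6.5,degrees=True).as_matrix()[:2,:2]
    Q=(P-[.6137,-.205])@R.T   # tester axes about the assumed cradle
    # edges: per-slice extremes
    for nm,a,b in(('x+',0,1),('y',1,0)):
        bins=np.round(Q[:,b]/.004);mx=[Q[bins==v,a].max() for v in np.unique(bins) if (bins==v).sum()>3];mn=[Q[bins==v,a].min() for v in np.unique(bins) if (bins==v).sum()>3]
        print(nm,'max',np.round(sorted(mx)[::-1][:40],4)[::2],'min',np.round(sorted(mn),4)[::2])
deck(S,(176,140,85,70),(205,195));deck(T,(275,132,55,75),(290,160))
E
```

```text
(205, 195) [109  25  82]
[  6  16  68  40 552]
x+ max [0.0557 0.0539 0.0536 0.0535 0.0533 0.053  0.0529 0.0526 0.0523 0.0518
 0.0513 0.0506 0.0499] min [-0.1139 -0.1137 -0.1136 -0.1134 -0.1133 -0.1119 -0.1117 -0.1116 -0.1113
 -0.111  -0.0766 -0.0742 -0.0629]
y max [0.0537 0.0534 0.0533 0.0532 0.053  0.0528 0.0527 0.0526 0.0524 0.0523
 0.052  0.0518 0.0516 0.0514 0.0512 0.0509 0.0507 0.0505 0.0498] min [-0.0458 -0.0453 -0.0447 -0.0436 -0.0427 -0.0263 -0.0171 -0.0128  0.0018
  0.0225  0.0236  0.0239  0.0242  0.0245  0.0247  0.025   0.0254  0.0261
  0.0265]
(290, 160) [ 99  17 148]
[   8    7   40   64 1034]
x+ max [0.0531 0.0528 0.0527 0.0525 0.0523 0.0521 0.0518 0.0517 0.0514 0.051
 0.0509 0.0506 0.0499] min [-0.113  -0.1127 -0.1126 -0.1125 -0.1122 -0.1119 -0.1118 -0.1114 -0.1112
 -0.111  -0.1107 -0.1103 -0.1044]
y max [0.0478 0.0477 0.0476 0.0473 0.0471 0.047  0.0469 0.0467 0.0466 0.0464
 0.0463 0.0462 0.0461 0.046  0.0459 0.0456 0.0455 0.0454 0.0452] min [-0.0488 -0.0488 -0.0483 -0.0479 -0.0478 -0.0476 -0.0473 -0.0473 -0.0471
 -0.047  -0.0468 -0.0468 -0.0466 -0.0464 -0.0463 -0.0459 -0.0456 -0.0451
 -0.0164]
```

In the tester's axes about my assumed cradle, both views agree in x. In y the top view says 0, while the scene view says about +3 mm. I'm shifting to about +2 mm and letting the contact forces at the clips decide.

>>> servo_tool([
  {"delta_rot": [0,0,0],"linear": [0,-0.13,0.4],"grip": 1.5},
  {"delta_rot": [0,0,0],"linear": [0,0,0.4],"grip": 1.5},
  {"delta_rot": [0,0,0],"linear": [0,0,0.3],"grip": 1.5},
  {"delta_rot": [0,0,0],"linear": [0,0,0],"grip": 1.5},
])

```text
time: 6.5
position: [0.6146, -0.2047, 0.0659]
eef_rot: [0.998, -0.057, 0.002, 0.002]
wrist_force: [-2.1, -1.8, 1.4]
gripper_width: 0.266
```

>>> servo_tool([
  {"delta_rot": [0,0,0],"linear": [0,0,0.2],"grip": 1.5},
  {"delta_rot": [0,0,0],"linear": [0,0,0.1],"grip": 1.5},
  {"delta_rot": [0,0,0],"linear": [0,0,0],"grip": 1.5},
])

```text
time: 6.75
position: [0.6154, -0.2051, 0.0643]
eef_rot: [0.998, -0.057, 0.004, 0.003]
wrist_force: [-1.2, -0.0, 2.2]
gripper_width: 0.269
```

```bash
python3 -c "
from h import *
go(.6125,-.203,.05,-6.5,1,ms=.01)
print(read_state()['wrist_force'],read_state()['ft_torque'])"
```

```text
from [ 0.6154 -0.2051  0.0643] yaw -6.55
[0.006, -0.008, -0.001] [-0.22, -0.13, 0.97]
[-1.17169004 -0.02145606  2.15164865] [ 0.04450083  0.24122473 -0.01606807]
```

>>> servo_tool([
  {"delta_rot": [0.006,-0.008,0],"linear": [-0.25,-0.08,0.4],"grip": 1.5},
  {"delta_rot": [0.002,-0.003,0],"linear": [-0.05,-0.03,0.4],"grip": 1.5},
  {"delta_rot": [0.002,-0.003,0],"linear": [-0.05,-0.03,0.4],"grip": 1.5},
])

```text
time: 7.0
position: [0.6144, -0.2046, 0.0554]
eef_rot: [0.998, -0.057, 0.0, -0.001]
wrist_force: [0.1, -1.1, 2.4]
gripper_width: 0.264
```

```bash
python3 -c "
from h import *
go(.6130,-.204,.0475,-6.5,1,ms=.01)
print(read_state()['wrist_force'],read_state()['ft_torque'])"
```

```text
from [ 0.6144 -0.2046  0.0554] yaw -6.55
[-0.002, -0.001, -0.001] [-0.14, -0.04, 0.79]
[ 0.06196278 -1.14372368  2.4143071 ] [-0.28355806  0.06287717 -0.01418553]
```

>>> servo_tool([
  {"delta_rot": [0,0,0],"linear": [-0.1,-0.04,0.35],"grip": 1.5},
  {"delta_rot": [0,0,0],"linear": [-0.05,0,0.3],"grip": 1.5},
])

```text
time: 7.17
position: [0.6131, -0.2044, 0.0484]
eef_rot: [0.998, -0.057, 0.001, -0.001]
wrist_force: [-0.3, -2.2, 0.6]
gripper_width: 0.265
```

```bash
python3 -c "
from h import *
go(.6130,-.204,.0475,-6.5,1,ms=.01)
print(read_state()['wrist_force'],read_state()['ft_torque'],read_state()['gripper_width'])
s=snapshot('scene')
save(s['image'][143:208,175:240],'press.png',9)"
```

```text
from [ 0.6131 -0.2044  0.0484] yaw -6.57
[-0.001, -0.001, -0.001] [-0.01, -0.04, 0.09]
[-0.31778682 -2.23272798  0.5651143 ] [-0.16263343 -0.03849442 -0.06198637] 0.26537714736277523
```

View pics/press.png

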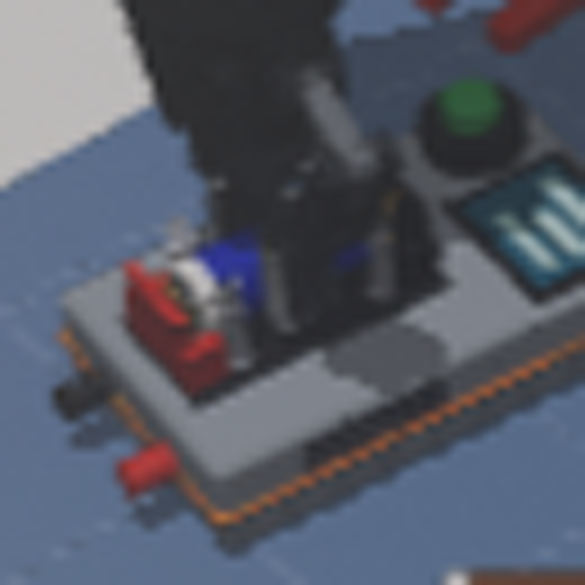

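The cell now lies down between the red-end leaves, with its band behind the red wall at (200,290). The wrist force is near zero, so it has passed the clips. I'll press slightly more to confirm it is bottomed.

>>> servo_tool([
  {"delta_rot": [0,0,0],"linear": [0,-0.03,0.3],"grip": 1.5},
  {"delta_rot": [0,0,0],"linear": [0,0,0.3],"grip": 1.5},
])

```text
time: 7.38
position: [0.6134, -0.2045, 0.0477]
eef_rot: [0.998, -0.057, 0.003, 0.001]
wrist_force: [-20.4, 8.4, 56.2]
gripper_width: 0.264
```

>>> servo_tool([
  {"delta_rot": [0,0,0],"linear": [0,0,0.4],"grip": 1.5},
])

```text
time: 7.47
position: [0.6135, -0.2045, 0.0476]
eef_rot: [0.998, -0.057, 0.004, 0.001]
wrist_force: [-21.7, 9.1, 67.7]
gripper_width: 0.266
```

```bash
python3 -c "
from h import *
print(read_state()['wrist_force'],read_state()['ft_torque'],read_state()['gripper_width'])
print(np.round(read_state()['eef_rot'],4))"
```

```text
[-21.67661289   9.08628652  67.65798674] [1.7145219  4.57969109 0.03330369] 0.2656863256541007
[ 0.9984 -0.0572  0.0039  0.0013]
```

It has bottomed out: 68 N at TCP z 0.0476, which puts the axis at about 0.061. I'm releasing now.

>>> servo_tool([
  {"delta_rot": [0,0,0],"linear": [0,0,0],"grip": 2.5},
  {"delta_rot": [0,0,0],"linear": [0,0,0],"grip": 4.2},
  {"delta_rot": [0,0,0],"linear": [0,0,0],"grip": 4.2},
  {"delta_rot": [0,0,0],"linear": [0,0,0],"grip": 4.2},
])

```text
time: 7.8
position: [0.6132, -0.204, 0.049]
eef_rot: [0.998, -0.057, 0.005, 0.001]
wrist_force: [-1.0, -0.2, -0.7]
gripper_width: 0.493
```

>>> servo_tool([
  {"delta_rot": [0,0,0],"linear": [0,0,-1],"grip": 4.2},
  {"delta_rot": [0,0,0],"linear": [0,0,-3],"grip": 4.2},
  {"delta_rot": [0,0,0],"linear": [0,0,-4],"grip": 4.2},
  {"delta_rot": [0,0,0],"linear": [0,0,-2],"grip": 2},
  {"delta_rot": [0,0,0],"linear": [0,0,0],"grip": 0},
])

```text
time: 8.22
position: [0.6105, -0.2024, 0.1513]
eef_rot: [0.998, -0.057, 0.001, -0.0]
wrist_force: [0.8, -0.2, -0.7]
gripper_width: 0.22
```

```bash
python3 -c "
from h import *
go(.5215,-.2245,.12,-6.5,5,ms=.035)
s=snapshot('scene');t=snapshot('top')
save(np.hstack([s['image'][143:208,175:240],t['image'][130:195,275:330]]),'seat.png',6.5)"
```

```text
from [ 0.6105 -0.2024  0.1513] yaw -6.52
[-0.001, -0.003, -0.0] [-3.11, 1.16, 1.12]
[-0.0, 0.0, -0.0] [-3.1, 1.16, 1.13]
[-0.0, 0.0, -0.0] [-2.39, 0.89, 0.87]
[-0.0, 0.0, -0.0] [0.0, -0.0, 0.0]
[-0.0, 0.0, -0.0] [0.0, -0.0, 0.0]
```

View pics/seat.png

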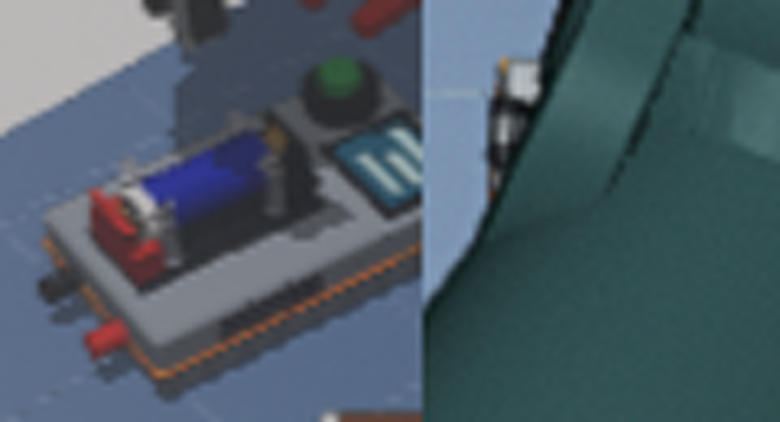

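The cell lies level in the cradle between all four leaves, with its white band at the red wall (145,210). Now the button.

>>> servo_tool([
  {"delta_rot": [0,0,0],"linear": [-3.1,1.16,1.1],"grip": 0},
  {"delta_rot": [0,0,0],"linear": [-3.1,1.16,1.1],"grip": 0},
  {"delta_rot": [0,0,0],"linear": [-2.4,0.9,0.9],"grip": 0},
  {"delta_rot": [0,0,0],"linear": [0,0,0],"grip": 0},
])

```text
time: 8.65
position: [0.5166, -0.2228, 0.1102]
eef_rot: [0.998, -0.056, -0.002, -0.003]
wrist_force: [1.0, -1.1, -0.1]
gripper_width: -0.001
```

```bash
python3 -c "
from h import *
go(.5215,-.2245,.065,-6.5,5,ms=.025)"
```

```text
from [ 0.5166 -0.2228  0.1102] yaw -6.37
[-0.005, 0.005, 0.002] [0.29, 0.07, 2.48]
[0.0, 0.0, 0.0] [0.23, 0.05, 2.04]
[0.0, 0.0, 0.0] [-0.0, 0.0, -0.0]
[0.0, 0.0, 0.0] [-0.0, 0.0, -0.0]
[0.0, 0.0, 0.0] [-0.0, 0.0, -0.0]
```

>>> servo_tool([
  {"delta_rot": [-0.005,0.005,0.002],"linear": [0.5,0.12,1.8],"grip": 0},
  {"delta_rot": [0,0,0],"linear": [0,0,1.5],"grip": 0},
  {"delta_rot": [0,0,0],"linear": [0,0,0.8],"grip": 0},
  {"delta_rot": [0,0,0],"linear": [0,0,0],"grip": 0},
])

```text
time: 8.98
position: [0.5178, -0.2234, 0.0636]
eef_rot: [0.998, -0.058, -0.003, -0.002]
wrist_force: [-0.6, 0.4, 0.0]
gripper_width: 0.001
```

```bash
python3 -c "
from h import *
go(.5215,-.2245,.0525,-6.5,4,ms=.005);print(read_state()['wrist_force'])"
```

```text
from [ 0.5178 -0.2234  0.0636] yaw -6.62
[-0.003, 0.006, -0.002] [0.17, 0.03, 0.47]
[0.0, 0.0, -0.0] [0.16, 0.03, 0.47]
[0.0, 0.0, -0.0] [0.06, 0.01, 0.16]
[0.0, 0.0, -0.0] [-0.0, -0.0, 0.0]
[-0.55294093  0.43793124  0.03527212]
```

>>> servo_tool([
  {"delta_rot": [-0.003,0.006,0],"linear": [0.4,0.05,0.4],"grip": 0},
  {"delta_rot": [0,0,0],"linear": [0.05,0,0.4],"grip": 0},
  {"delta_rot": [0,0,0],"linear": [0,0,0.3],"grip": 0},
  {"delta_rot": [0,0,0],"linear": [0,0,0.3],"grip": 0},
])

```text
time: 9.32
position: [0.5228, -0.2245, 0.0547]
eef_rot: [0.998, -0.057, 0.001, 0.002]
wrist_force: [-24.1, 11.3, 67.9]
gripper_width: -0.001
```

>>> servo_tool([
  {"delta_rot": [0,0,0],"linear": [0,0,0.2],"grip": 0},
  {"delta_rot": [0,0,0],"linear": [0,0,0.1],"grip": 0},
])

```text
time: 9.48
position: [0.5225, -0.2243, 0.0562]
eef_rot: [0.998, -0.057, 0.002, 0.003]
wrist_force: [-2.3, 0.8, 3.7]
gripper_width: -0.003
```

Force reached 68 N at z 0.0547, which is a hard stop but higher than the 0.052 I expected for full travel. I'll back off and probe in fine steps to see where contact starts.

>>> servo_tool([
  {"delta_rot": [0,-0.002,0],"linear": [-0.05,0,-0.6],"grip": 0},
  {"delta_rot": [0,0,0],"linear": [0,0,0],"grip": 0},
  {"delta_rot": [0,0,0],"linear": [0,0,0],"grip": 0},
])

```text
time: 9.73
position: [0.5236, -0.2245, 0.0642]
eef_rot: [0.998, -0.057, 0.002, 0.004]
wrist_force: [0.1, -0.1, -0.6]
gripper_width: 0.003
```

>>> servo_tool([
  {"delta_rot": [0,0,0],"linear": [0,0,0.15],"grip": 0},
])

```text
time: 9.82
position: [0.524, -0.2247, 0.0629]
eef_rot: [0.998, -0.057, 0.003, 0.004]
wrist_force: [-0.4, -0.2, -0.0]
gripper_width: 0.002
```

>>> servo_tool([
  {"delta_rot": [0,0,0],"linear": [0,0,0.15],"grip": 0},
])

```text
time: 9.9
position: [0.5242, -0.2247, 0.0611]
eef_rot: [0.998, -0.057, 0.003, 0.004]
wrist_force: [-0.9, 0.3, 0.9]
gripper_width: -0.001
```

>>> servo_tool([
  {"delta_rot": [0,0,0],"linear": [0,0,0.15],"grip": 0},
])

```text
time: 9.98
position: [0.5242, -0.2247, 0.0592]
eef_rot: [0.998, -0.057, 0.003, 0.004]
wrist_force: [-1.0, -0.6, 1.4]
gripper_width: 0.006
```

>>> servo_tool([
  {"delta_rot": [0,0,0],"linear": [0,0,0.15],"grip": 0},
])

```text
time: 10.07
position: [0.5242, -0.2247, 0.0573]
eef_rot: [0.998, -0.057, 0.003, 0.004]
wrist_force: [-0.3, 0.1, 2.4]
gripper_width: -0.003
```

>>> servo_tool([
  {"delta_rot": [0,0,0],"linear": [0,0,0.15],"grip": 0},
])

```text
time: 10.15
position: [0.5243, -0.2247, 0.0556]
eef_rot: [0.998, -0.057, 0.003, 0.004]
wrist_force: [-4.1, 1.9, 23.1]
gripper_width: 0.003
```

>>> servo_tool([
  {"delta_rot": [0,0,0],"linear": [0,0,0.15],"grip": 0},
])

```text
time: 10.23
position: [0.5245, -0.2248, 0.0551]
eef_rot: [0.998, -0.057, 0.003, 0.004]
wrist_force: [-11.6, 6.9, 46.7]
gripper_width: -0.001
```

The force rises gently from z 0.061 to about 4 N, then hits a hard stop at 0.0557. That is the full 5 mm of travel, so the button was fully pressed. I'm retreating and checking.

>>> servo_tool([
  {"delta_rot": [0,0,0],"linear": [0,0,-1],"grip": 0},
  {"delta_rot": [0,0,0],"linear": [0,0,-3],"grip": 0},
  {"delta_rot": [0,0,0],"linear": [0,0,-4],"grip": 0},
  {"delta_rot": [0,0,0],"linear": [-3,0,-3],"grip": 0},
  {"delta_rot": [0,0,0],"linear": [-3,0,0],"grip": 0},
])

```text
time: 10.65
position: [0.4662, -0.2173, 0.1658]
eef_rot: [0.998, -0.056, 0.002, 0.003]
wrist_force: [-0.9, -1.3, -0.1]
gripper_width: -0.002
```

>>> servo_tool([
  {"delta_rot": [0,0,0],"linear": [-3,1.5,0],"grip": 0},
  {"delta_rot": [0,0,0],"linear": [-3,1.5,0],"grip": 0},
  {"delta_rot": [0,0,0],"linear": [-3,1.5,0],"grip": 0},
  {"delta_rot": [0,0,0],"linear": [0,0,0],"grip": 0},
  {"delta_rot": [0,0,0],"linear": [0,0,0],"grip": 0},
])

```text
time: 11.07
position: [0.3648, -0.2518, 0.1669]
eef_rot: [0.998, -0.056, 0.003, 0.004]
wrist_force: [0.6, -1.0, 0.4]
gripper_width: 0.0
```

```bash
python3 -c "
from h import *
print(read_state()['wrist_force'],read_state()['position'])
s=snapshot('scene');t=snapshot('top')
A=cv2.resize(s['image'][143:208,175:240],(390,390),interpolation=cv2.INTER_CUBIC);B=cv2.resize(t['image'][130:208,270:335],(325,390),interpolation=cv2.INTER_CUBIC)
save(np.hstack([A,B]),'end.png',1.1)"
```

```text
[ 0.60771083 -1.00029065  0.43918936] [ 0.36481657 -0.25175786  0.16689849]
```

View pics/end.png

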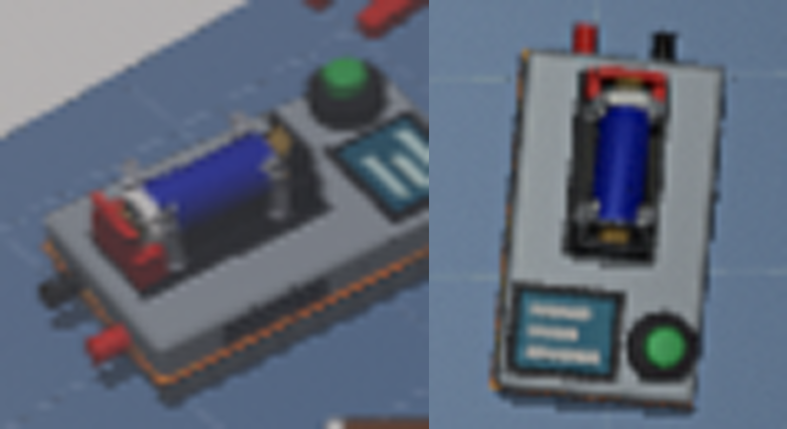

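The cell is centred and straight in the cradle, with its white band at the red wall (right half, (625,100)) and all four leaves over it. The button is up at (664,346). I'm handing in.

```bash
python3 -c "
from h import *
print(close_job())"
```

```text
the job is handed in; nothing more can be done
None
```

The blue cell is clipped into the cradle with its white band at the red terminal, and the green start button has been pressed and is up again. I handed the job in at about 11 s of robot time.

- **Cell seating:** I pressed the cell down until it stopped hard, at 68 N with the tool at z 0.0476, which puts its axis at about the seated height of 61 mm. The last pictures from both cameras show it level and centred, with all four clip leaves over it. I never recorded the 10 to 17 N snap peak; it probably fell between force readings, so seating is judged from the hard stop and the pictures.
- **Button:** The force rose gently to about 4 N over roughly 5 mm of travel, then hit a hard stop, so it was fully pressed, twice. Contact started about 4 mm higher than the cap height given. I put that down to the shut fingers reaching slightly past the tool point.
- **Camera disagreement:** The two cameras differed by about 3 mm on the tester's sideways position. I aimed about 2 mm to one side and relied on the clips to centre the cell.
- **Everything else:** The gripper did not go near the green cell or the bench tools. I did not check them again in a picture at the end. At hand-in the arm stood clear with about 1 N on the wrist, which is no contact.

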